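# Turn the spice carousel until the red-lidded jar is at the front

### The job

With a fingertip, push the scalloped rim of the spice carousel round until the jar with the red lid stands at the front, squarely at the middle of the base board's edge that faces the robot, and leave the carousel at rest there. Do not touch or pick up any of the jars: all six ride round standing on the deck; and leave everything else on the worktop where it is.

Things in the scene. Friction and masses are not known exactly. Their poses are not given: they have to be found in the camera images.
- base: the fixed square base board of the spice carousel, dark wood, 340 x 340 mm, top face at z = 12 mm; it does not move. Origin on the worktop under the turning axis; z up; its -x side is the front edge, the one facing the robot (within 17 degrees)
- platter (a joint): turning angle q of the pale wood platter about the vertical axis through the base's origin, anticlockwise from above, rad; turns endlessly, starts anywhere. A push under 3 N at the rim turns it; let go, it stops within a few degrees. Lobe centres lie at angles q + k*60 degrees in the base's frame, notch centres at q + 30 + k*60
- platter_deck (a point): centre of the platter's flat deck (top at z = 42 mm, a thin black rubber mat of radius 98 mm laid in), on the turning axis. The wooden platter spans z = 20 to 42 mm: a round hub of radius 118 mm with six round lobes along its rim (lobe radius 50 mm, lobe centres 126 mm from the axis, tips 176 mm)
- platter_notch (a point): middle of one of the six equal notches between the lobes, 146 mm from the axis, z = 31 mm, turning with the platter. A notch is about 58 mm wide there, open above, outside and below (only the base board is under it, top at z = 12 mm). A fingertip let down into a notch and moved round the axis pushes the next lobe along
- jar_red: glass spice jar with a red lid, 44 mm across, 48 mm tall, 75 to 155 g, standing loose on the deck about 69 mm from the axis (tops at z = 90 mm), riding round with the platter. Origin under its centre: the wanted jar
- jar_yellow: glass spice jar with a yellow lid, 44 mm across, 48 mm tall, 75 to 155 g, standing loose on the deck about 69 mm from the axis (tops at z = 90 mm), riding round with the platter. Origin under its centre
- jar_green: glass spice jar with a green lid, 44 mm across, 48 mm tall, 75 to 155 g, standing loose on the deck about 69 mm from the axis (tops at z = 90 mm), riding round with the platter. Origin under its centre
- jar_blue: glass spice jar with a blue lid, 44 mm across, 48 mm tall, 75 to 155 g, standing loose on the deck about 69 mm from the axis (tops at z = 90 mm), riding round with the platter. Origin under its centre
- jar_white: glass spice jar with a white lid, 44 mm across, 48 mm tall, 75 to 155 g, standing loose on the deck about 69 mm from the axis (tops at z = 90 mm), riding round with the platter. Origin under its centre
- jar_black: glass spice jar with a black lid, 44 mm across, 48 mm tall, 75 to 155 g, standing loose on the deck about 69 mm from the axis (tops at z = 90 mm), riding round with the platter. Origin under its centre
- bowl: white bowl, 170 mm across, 65 mm high, standing on the worktop; leave it. Origin under its centre
- mug: blue mug, 80 mm across plus a handle towards its +y, 92 mm high; leave it. Origin under its centre
- wrench: steel wrench 200 mm long lying along its own x; leave it. Origin at the middle, on the worktop
- mill: dark wooden pepper mill, 54 mm across, 145 mm high; leave it. Origin under its centre
- angle_valve: chromed angle valve with a black knob, about 40 mm across, 63 mm high; leave it. Origin under its centre

How it is judged:
By the outcome, as a careful person would: the job done as asked, in the order asked, and still so for the second after the job is handed in, with the robot touching nothing.
It also fails if it takes over 48 s, if anything falls off the work surface, if the arm or the gripper's body presses on something with over 40 N, if the wrist force passes 120 N, or if a joint passes its speed limit or range.

### The arm

A 6-joint arm with a two-finger parallel gripper is mounted at the origin on the work surface. World frame = base frame: x ahead of the robot, y to its left, z up, the work surface at z = 0. Lengths are in m, angles in rad, forces in N, time in s.
With the tool pointing down it reaches from about 0.3 to 0.875 m from the base axis. Payload 6.4 kg.
Tool frame: the origin (TCP) lies at the very end of the fingers, on their centre line; the grasp point (between the pads) lies 19 mm behind it; x points along the fingers, y is the direction in which the jaws open and shut, and the axes are right-handed (so a half turn about x gives the same grasp; the last joint's range is limited). The gripper opens to 85 mm and grips with 20 to 120 N. Pads are 22 mm wide; open, the fingers measure 114 mm over their backs; the gripper's body (76 mm by 85 mm) begins 54 mm behind the grasp point. The pads swing forward as they close: fully open they stand 13 mm farther back than shut.
Start: joints at [0.919, 0.181, 1.607, -0, 1.354, -0.206], TCP at [0.248, 0.519, 0.231] pointing down, gripper open.
Joint ranges: [-2.99, 2.99], [-0.89, 2.07], [0.3, 2.58], [-1.14, 4.28], [0, 2.63], [-3.12, 3.12]. Speed limits (rad/s): [2.57, 2.57, 3.01, 3.14, 3.14, 3.14].

### API

Orientations are given as a 3x3 rotation matrix whose columns are the frame's x, y, z axes.
In Python, from rig import ctrl, optics gives the robot as it stands.
- The arm moves only by the tool send_rows, never from a script. Its argument "plan" is a list of rows, each a list of 3 entries, a list of its own where there are three numbers: the opening, from -1 (shut) to 1 (fully open), then the shift along the tool's x, y, z in cm, then the turn, a rotation vector about the tool's x, y, z in rad. A call has 1 to 8 rows; each row shifts and turns the pose as measured when the row begins, along the tool's axes as they then stand; what a row does not reach is not made up. A row lasts 1/10 s, in which the tool goes at most 50 mm and 8.59 degrees, less where a joint would pass 70% of its speed; a pose out of reach is approached as far as the arm can. A call with a gripper value outside its range is refused whole. The fingers move at their own pace and stop on an object; "squeeze" is the grip in N (left out, the last holds). Time passes only in rows, so rows that do not move let the fingers close. It gives the time, the measured TCP pose, the force and the opening at its end, in the units of the state.
- ctrl.get_state(): the state, without advancing time (a new reading comes with each control period).
- optics.snapshot(name): name is "side" or "top"; returns (picture, depth): 480x640x3 uint8, red, green, blue; 480x640 float32, m along the optical axis (not along the pixel's ray), 0 where there is no reading.
- optics.camera_info(name): a dict with "K" (3x3 intrinsics, pixels), "extrinsics" (4x4, takes a point from camera to world coordinates). Camera axes: x right, y down, z forward; pixel columns grow to the right and rows downward; lengths in m; the calibration is good to about 2 mm. A picture is of the moment at which its call begins. camera_info takes no time and is no camera call.
- ctrl.sign_off(): hands the job in, once; it reports no verdict.
The state is a dict: "clock": time; "joint_pos": joint angles; "joint_velocities": joint speeds; "tau": joint torques, N m; "eef_pos": TCP position; "tool_rot": TCP orientation; "force": force on the tool from outside, world axes, zero at the start; "torque": the same for the moment, N m; "gripper_width": finger opening in m.
Only numpy, scipy, OpenCV 4.12 (cv2) and the standard library are available. Lean on these libraries where they do the work, as an engineer would, in place of code of your own. Each camera call takes 0.05 s, during which the arm holds its last target.

## Working session

There is one attempt and no reset: what is moved stays moved. The work goes in short steps, Python scripts to look and compute and a tool call to move; the robot and the scene stay as the last step left them, time stands still between calls to the robot, and variables do not carry over. Pictures are saved under pics/ and viewed, and the job is handed in when it is done.

Besides the shell and the picture viewer there is one more tool, called after "Call:" as a command line: name --argument value ..., lists and objects as JSON in quotes. send_rows: Moves the arm, as the interface text tells. Its arguments: {"type":"object","properties":{"plan":{"type":"array"},"squeeze":{"type":"number"}},"required":["plan"]}

```bash
mkdir -p pics; ls; python3 - <<'E'
from rig import ctrl, optics
import cv2,numpy as np
s=ctrl.get_state()
for k,v in s.items(): print(k,np.round(v,4).tolist())
for n in ("top","side"):
    im,d=optics.snapshot(n); cv2.imwrite(f"pics/{n}0.png",im[:,:,::-1]); np.save(f"{n}0.npy",d)
    c=optics.camera_info(n); print(n,np.round(c["K"],1).tolist(),np.round(c["extrinsics"],3).tolist())
E
```

```text
pics
clock 0.0
joint_pos [0.9187, 0.1815, 1.608, 0.0, 1.3538, -0.2063]
joint_velocities [0.0008, -0.0013, -0.001, 0.001, -0.0005, 0.0012]
tau [-0.0007, -44.486, -35.1335, -0.0003, 0.0089, -0.0]
eef_pos [0.2476, 0.5184, 0.2304]
tool_rot [[-0.0011, 0.4312, 0.9022], [-0.0013, 0.9022, -0.4312], [-1.0, -0.0017, -0.0004]]
force [0.2647, -0.5224, 0.3363]
torque [0.0078, -0.0202, -0.0168]
gripper_width 0.0852
top [[480.1, 0.0, 314.5], [0.0, 480.1, 231.8], [0.0, 0.0, 1.0]] [[0.023, -0.988, 0.154, 0.322], [-1.0, -0.024, -0.008, -0.002], [0.011, -0.154, -0.988, 1.295], [0.0, 0.0, 0.0, 1.0]]
side [[514.0, 0.0, 325.5], [0.0, 514.0, 235.5], [0.0, 0.0, 1.0]] [[0.72, -0.419, 0.554, -0.129], [-0.694, -0.42, 0.584, -0.71], [-0.012, -0.805, -0.593, 0.79], [0.0, 0.0, 0.0, 1.0]]
```

View pics/top0.png

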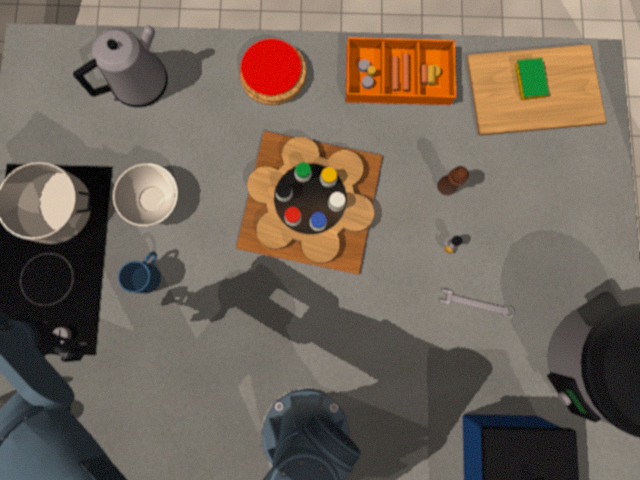

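View pics/side0.png

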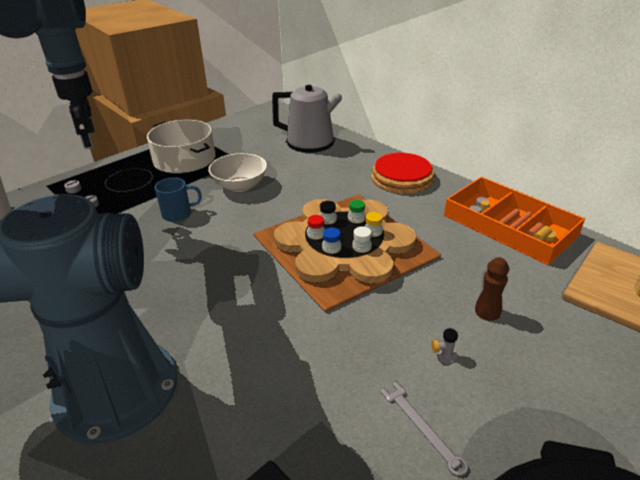

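```bash
cat > h.py <<'E'
from rig import ctrl, optics
import cv2,numpy as np
from scipy.optimize import minimize
CI={n:optics.camera_info(n) for n in("top","side")}
def ray(n,uv,z):
    K=np.array(CI[n]["K"]);T=np.array(CI[n]["extrinsics"])
    uv=np.atleast_2d(uv).astype(float)
    d=np.c_[(uv[:,0]-K[0,2])/K[0,0],(uv[:,1]-K[1,2])/K[1,1],np.ones(len(uv))]@T[:3,:3].T
    o=T[:3,3]; return (o+d*((z-o[2])/d[:,2])[:,None])[:,:2]
def proj(n,P):
    K=np.array(CI[n]["K"]);T=np.array(CI[n]["extrinsics"])
    p=(np.atleast_2d(P)-T[:3,3])@T[:3,:3]; p=p@K.T; return p[:,:2]/p[:,2:]
def warp(n,im,z,c,half=0.21,ppm=2000):
    # ortho view at height z: up=+x, left=+y
    N=int(2*half*ppm); s=np.array([[0,0],[N,0],[N,N],[0,N]],float)
    w=np.array([[c[0]+half,c[1]+half,z],[c[0]+half,c[1]-half,z],[c[0]-half,c[1]-half,z],[c[0]-half,c[1]+half,z]])
    H=cv2.getPerspectiveTransform(proj(n,w).astype(np.float32),s.astype(np.float32))
    return cv2.warpPerspective(im,H,(N,N),flags=cv2.INTER_CUBIC)
E
python3 - <<'E'
from h import *
im=cv2.imread("pics/top0.png"); si=cv2.imread("pics/side0.png")
c=ray("top",(311,199),.042)[0];print(c)
hsv=cv2.cvtColor(im,cv2.COLOR_BGR2HSV)
for p in [(255,235),(345,262),(275,190),(300,150),(320,245),(200,250),(293,215),(281,192),(337,201)]: print(p,hsv[p[1],p[0]])
a=warp("top",im,.012,c,.21,1400);b=warp("side",si,.042,c,.21,1400)
cv2.imwrite("pics/w12.png",a);cv2.imwrite("pics/ws42.png",b)
print(a.shape)
E
```

```text
[6.05989543e-01 2.13836149e-04]
(255, 235) [ 13 181 162]
(345, 262) [ 13 183 169]
(275, 190) [ 14 136  94]
(300, 150) [ 15 149 193]
(320, 245) [ 16 150 191]
(200, 250) [ 20  28 136]
(293, 215) [  3 226 214]
(281, 192) [165  27  38]
(337, 201) [ 20  35 227]
(588, 588, 3)
```

View pics/w12.png

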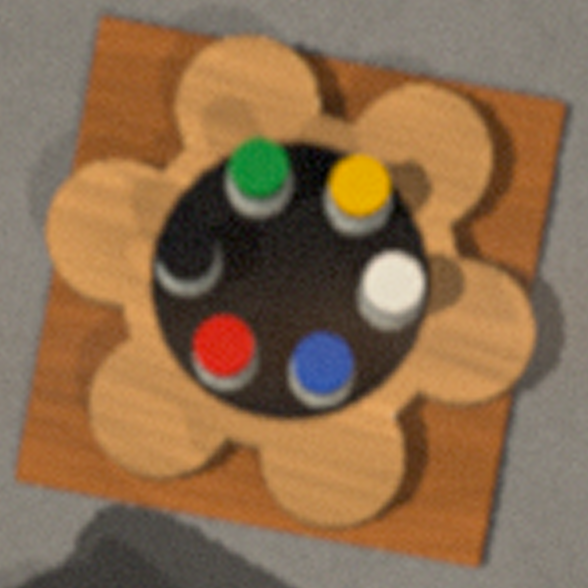

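View pics/ws42.png

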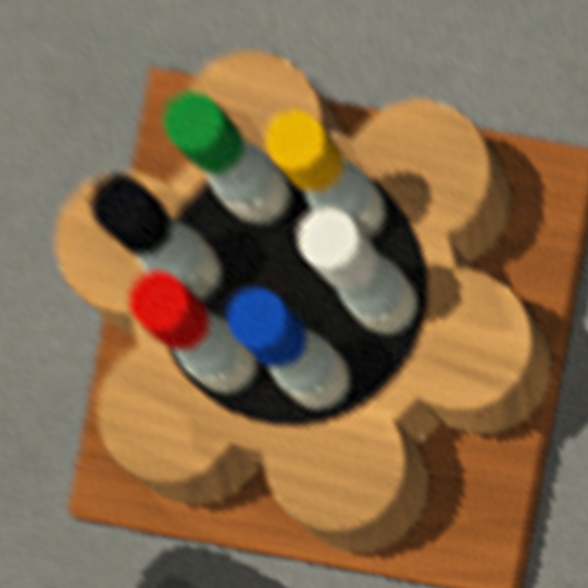

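```bash
cat >> h.py <<'E'
def xy(p,c,half,ppm): p=np.atleast_2d(p); return np.c_[c[0]+half-(p[:,1]+.5)/ppm, c[1]+half-(p[:,0]+.5)/ppm]
def fit_platter(im,c,q0s):
    half,ppm=.20,1000
    a=warp("top",im,.042,c,half,ppm); g=cv2.cvtColor(cv2.GaussianBlur(a,(0,0),1.5),cv2.COLOR_BGR2HSV).astype(int)
    m=((abs(g[...,0]-15)<6)&(g[...,1]>100)&(g[...,1]<167)&(g[...,2]>70)).astype(np.uint8)
    m=cv2.morphologyEx(m,cv2.MORPH_CLOSE,np.ones((5,5)));
    yy,xx=np.mgrid[:a.shape[0],:a.shape[1]]; X=xy(np.c_[xx.ravel(),yy.ravel()],c,half,ppm); m=m.ravel()
    def cost(p):
        d=X-p[:2]; r=np.hypot(*d.T)
        s=r-.118
        for k in range(6):
            t=p[2]+k*np.pi/3
            s=np.minimum(s,np.hypot(d[:,0]-.126*np.cos(t),d[:,1]-.126*np.sin(t))-.05)
        f=1/(1+np.exp(np.clip(s/.0015,-30,30)))
        w=(r>.102)&(r<.195)
        return np.mean((f-m)[w]**2)
    best=min((minimize(cost,[*c,q],method="Nelder-Mead",options=dict(initial_simplex=[[*c,q],[c[0]+.01,c[1],q],[c[0],c[1]+.01,q],[*c,q+.15]],xatol=1e-5)) for q in q0s),key=lambda r:r.fun)
    return best.x,best.fun
RNG={"red":((0,150,90),(8,255,255)),"red2":((172,150,90),(180,255,255)),"green":((55,120,50),(85,255,255)),"blue":((105,120,60),(125,255,255)),"yellow":((20,170,120),(30,255,255)),"white":((0,0,205),(180,60,255))}
def lid(n,im,col,c):
    h=cv2.cvtColor(im,cv2.COLOR_BGR2HSV); m=cv2.inRange(h,*map(np.array,RNG[col]))
    if col=="red": m|=cv2.inRange(h,*map(np.array,RNG["red2"]))
    pc=proj(n,[[c[0],c[1],.06]])[0]
    k,l,st,ce=cv2.connectedComponentsWithStats(m)
    b=[(st[i,4],i) for i in range(1,k) if np.hypot(*(ce[i]-pc))<70]
    return ce[max(b)[1]],max(b)[0]
E
python3 - <<'E'
from h import *
im=cv2.imread("pics/top0.png"); c=np.array([.606,0])
a=warp("top",im,.012,c,.21,1400)
g=cv2.cvtColor(a,cv2.COLOR_BGR2GRAY)
p=np.array([[100,15],[567,100],[485,567],[17,483]],np.float32)
q=cv2.cornerSubPix(cv2.cvtColor(a,cv2.COLOR_BGR2HSV)[...,1],p.reshape(-1,1,2).copy(),(11,11),(-1,-1),(3,50,.01)).reshape(-1,2)
print(q)
W=xy(q,c,.21,1400); print(W.round(4)); print("centre",W.mean(0)); 
for i in range(4):
    d=W[(i+1)%4]-W[i]; print(np.hypot(*d),np.degrees(np.arctan2(d[1],d[0])))
pl,f=fit_platter(im,c,np.radians([-20,0,20])); print("platter",pl,np.degrees(pl[2]),f)
for col in("red","green","blue","yellow","white"):
    uv,n=lid("top",im,col,c); w=ray("top",uv,.087)[0]; d=w-pl[:2]; print(col,uv,n,w.round(4),np.hypot(*d),np.degrees(np.arctan2(d[1],d[0])))
E
```

```text
[[101.35656   14.690196]
 [565.80536  104.77859 ]
 [479.3313   566.14923 ]
 [ 14.957737 480.62454 ]]
[[ 0.8051  0.1372]
 [ 0.7408 -0.1945]
 [ 0.4113 -0.1327]
 [ 0.4723  0.199 ]]
centre [0.60738526 0.0022409 ]
0.33793233444222776 -100.97725759730383
0.33528896719098034 169.38429518611514
0.3372739341097874 79.56464873215404
0.33848369015081603 -10.505112114266527
platter [ 0.60806014  0.00179782 -0.80660903] -46.21529325715973 0.04992369450511102
red [292.10185185 213.57407407] 216 [0.5564 0.0476] 0.06906286498991458 138.41990595812092
green [302.88622754 169.41916168] 167 [0.6739 0.0231] 0.06920429907841505 17.93555416206476
blue [318.08571429 219.04      ] 175 [ 0.5438 -0.0192] 0.06758984075690244 -161.8839960779694
yellow [328.60621762 174.19170984] 193 [ 0.6628 -0.044 ] 0.07139141631081435 -39.89107955317108
white [336.86875 199.35   ] 160 [ 0.5966 -0.0665] 0.06924853954502937 -99.56387175713496
```

```bash
cat >> h.py <<'E'
def overlay(n,im,pl,yaw,name):
    o=cv2.resize(im,None,fx=3,fy=3,interpolation=cv2.INTER_CUBIC)
    t=np.linspace(0,2*np.pi,721); r=np.full(t.shape,.118)
    for k in range(6):
        d=(t-pl[2]-k*np.pi/3+np.pi)%(2*np.pi)-np.pi
        with np.errstate(invalid="ignore"):
            rr=.126*np.cos(d)+np.sqrt(.05**2-(.126*np.sin(d))**2)
        rr[np.cos(d)<0]=np.nan
        r=np.fmax(r,rr)
    P=np.c_[pl[0]+r*np.cos(t),pl[1]+r*np.sin(t),np.full(t.shape,.042)]
    cv2.polylines(o,[((proj(n,P)+.5)*3).astype(np.int32)],True,(255,0,255),1)
    R=np.array([[np.cos(yaw),-np.sin(yaw)],[np.sin(yaw),np.cos(yaw)]])
    C=np.array([[.17,.17],[.17,-.17],[-.17,-.17],[-.17,.17],[-.17,0],[0,0],[-.17,0]])@R.T+pl[:2]
    C=C[[0,1,2,4,5,4,3]]
    cv2.polylines(o,[((proj(n,np.c_[C,np.full(7,.012)])+.5)*3).astype(np.int32)],True,(255,255,0),1)
    u,v=(proj(n,[[*pl[:2],.03]])[0]*3).astype(int)
    cv2.imwrite(name,o[max(v-290,0):v+290,max(u-300,0):u+300])
E
python3 - <<'E'
from h import *
im=cv2.imread("pics/top0.png")
overlay("top",im,[.6077,.0021,-.8066],np.radians(-10.6),"pics/ov1.png")
overlay("side",cv2.imread("pics/side0.png"),[.6077,.0021,-.8066],np.radians(-10.6),"pics/ov1s.png")
E
```

```text
(no output)
```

View pics/ov1.png

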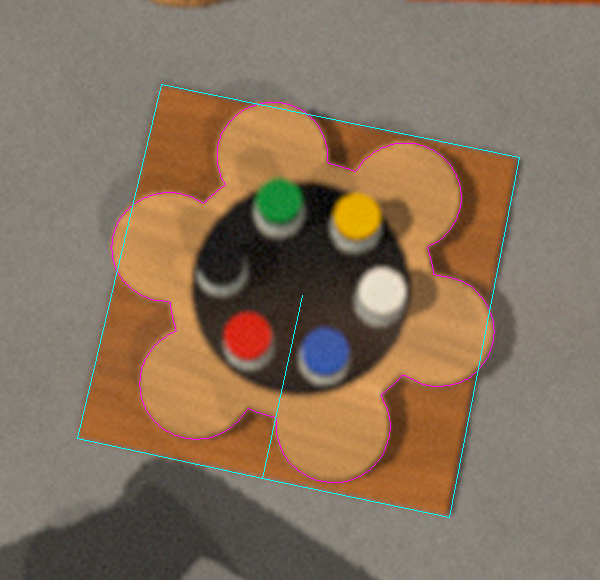

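View pics/ov1s.png

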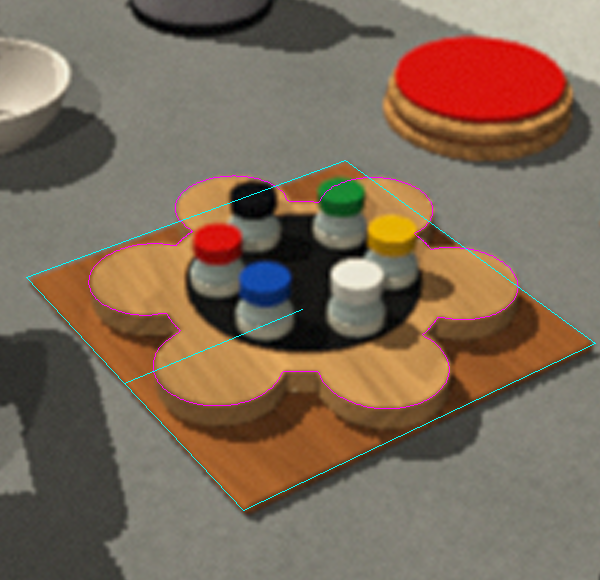

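Call:
send_rows --plan '[[-1, [0, -3.1, 3.8], [0, 0, 0]], [-1, [0, -3.1, 3.8], [0, 0, 0]], [-1, [0, -3.1, 3.8], [0, 0, 0]], [-1, [0, -3.1, 3.8], [0, 0, 0]], [-1, [0, -3.1, 3.8], [0, 0, 0]], [-1, [0, -3.1, 3.8], [0, 0, 0]], [-1, [0, -3.1, 3.8], [0, 0, 0]], [-1, [0, -3.1, 3.8], [0, 0, 0]]]' --squeeze 20

```text
clock: 0.9
eef_pos: [0.4152, 0.1588, 0.2273]
tool_rot: [[-0.004, 0.42, 0.908], [-0.002, 0.908, -0.42], [-1.0, -0.004, -0.003]]
force: [1.1, 0.6, 0.3]
gripper_width: -0.0001
```

```bash
cat >> h.py <<'E'
def go(t):
    s=ctrl.get_state(); R=np.array(s["tool_rot"]); p=np.array(s["eef_pos"])
    print("clk",s["clock"],"pos",p.round(4),"F",np.round(s["force"],1),"w",round(s["gripper_width"],4)); print("R",R.round(3).tolist()); print("need cm",(R.T@(np.array(t)-p)*100).round(2))
E
python3 -c "
from h import *
go([.4675,.0428,.15])"
```

```text
clk 0.9 pos [0.4152 0.1588 0.2273] F [1.1 0.6 0.3] w -0.0001
R [[-0.004, 0.42, 0.908], [-0.002, 0.908, -0.42], [-1.0, -0.004, -0.003]]
need cm [ 7.73 -8.3   9.63]
```

Call:
send_rows --plan '[[-1, [0, -3, 3.3], [0, 0, 0]], [-1, [0, -3, 3.3], [0, 0, 0]], [-1, [1, -2, 2.5], [0, 0, 0]], [-1, [2, 0, 0], [0, 0, 0]], [-1, [2, 0, 0], [0, 0, 0]], [-1, [0, 0, 0], [0, 0, 0]]]'

```text
clock: 1.5
eef_pos: [0.467, 0.0354, 0.1756]
tool_rot: [[-0.003, 0.43, 0.903], [-0.004, 0.903, -0.43], [-1.0, -0.004, -0.001]]
force: [0.1, 0.9, -0.3]
gripper_width: 0.0001
```

```bash
python3 -c "
from h import *
go([.4675,.0428,.027])"
```

```text
clk 1.5 pos [0.467  0.0354 0.1756] F [ 0.1  0.9 -0.3] w 0.0001
R [[-0.003, 0.43, 0.903], [-0.004, 0.903, -0.43], [-1.0, -0.004, -0.001]]
need cm [14.86  0.75 -0.26]
```

Call:
send_rows --plan '[[-1, [1, 0.8, -0.3], [0, 0, 0]], [-1, [3, 0, 0], [0, 0, 0]], [-1, [3, 0, 0], [0, 0, 0]], [-1, [3, 0, 0], [0, 0, 0]], [-1, [1, 0, 0], [0, 0, 0]], [-1, [0, 0, 0], [0, 0, 0]]]'

```text
clock: 2.1
eef_pos: [0.4705, 0.048, 0.0654]
tool_rot: [[0.004, 0.426, 0.905], [-0.003, 0.905, -0.426], [-1.0, -0.001, 0.005]]
force: [0.6, -0.0, -0.4]
gripper_width: 0.0002
```

```bash
python3 -c "
from h import *
go([.4675,.0428,.027])
im,d=optics.snapshot('side');cv2.imwrite('pics/s2.png',im[:,:,::-1])"
```

```text
clk 2.1 pos [0.4705 0.048  0.0654] F [ 0.6 -0.  -0.4] w 0.0002
R [[0.004, 0.426, 0.905], [-0.003, 0.905, -0.426], [-1.0, -0.001, 0.005]]
need cm [ 3.84 -0.59 -0.07]
```

View pics/s2.png

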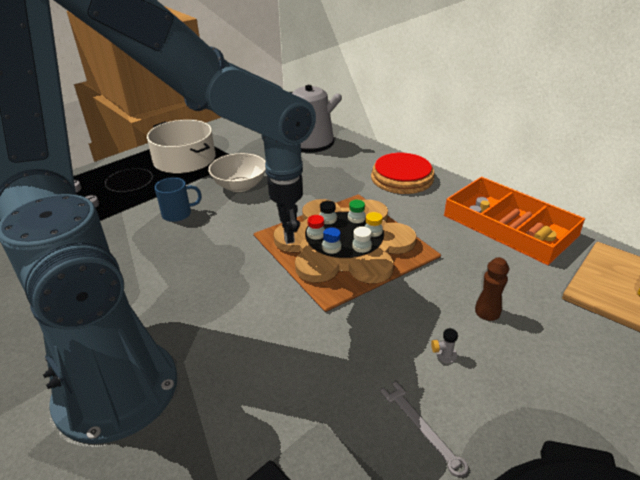

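Call:
send_rows --plan '[[-1, [0, -0.5, -0.2], [0, 0, 0]], [-1, [0, 0, 0], [0, 0, 0]], [-1, [1.5, 0, 0], [0, 0, 0]], [-1, [1.5, 0, 0], [0, 0, 0]], [-1, [0.5, 0, 0], [0, 0, 0]], [-1, [0, 0, 0], [0, 0, 0]]]'

```text
clock: 2.75
eef_pos: [0.4735, 0.043, 0.0383]
tool_rot: [[0.02, 0.426, 0.904], [-0.006, 0.905, -0.426], [-1.0, 0.003, 0.021]]
force: [-0.0, -0.3, 0.5]
gripper_width: -0.0001
```

```bash
python3 -c "
from h import *
go([.4675,.0428,.027])
C=np.array([.6077,.0021])
for a in (170,175,180,185,190,195):
  t=np.radians(a); print(a,(C+.146*np.array([np.cos(t),np.sin(t)])).round(4))
im,d=optics.snapshot('top');cv2.imwrite('pics/t3.png',im[100:300,200:440,::-1].repeat(3,0).repeat(3,1))"
```

```text
clk 2.75 pos [0.4735 0.043  0.0383] F [-0.  -0.3  0.5] w -0.0001
R [[0.02, 0.426, 0.904], [-0.006, 0.905, -0.426], [-1.0, 0.003, 0.021]]
need cm [ 1.12 -0.28 -0.56]
170 [0.4639 0.0275]
175 [0.4623 0.0148]
180 [0.4617 0.0021]
185 [ 0.4623 -0.0106]
190 [ 0.4639 -0.0233]
195 [ 0.4667 -0.0357]
```

View pics/t3.png

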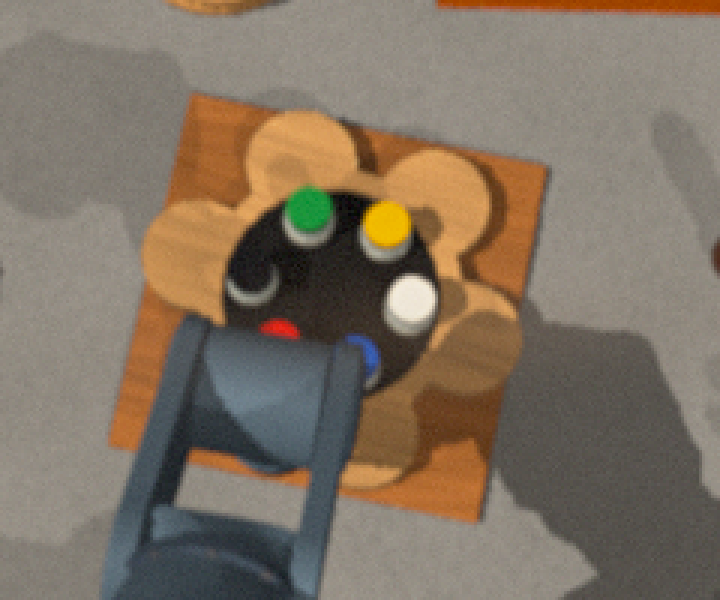

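Call:
send_rows --plan '[[-1, [0.6, -0.1, -0.5], [0, 0.021, 0]], [-1, [0.7, 0, -0.2], [0, 0, 0]], [-1, [0, 0, 0], [0, 0, 0]]]'

```text
clock: 3.1
eef_pos: [0.468, 0.045, 0.0264]
tool_rot: [[0.003, 0.426, 0.905], [0.003, 0.905, -0.426], [-1.0, 0.004, 0.001]]
force: [0.3, -0.9, -0.7]
gripper_width: 0.0003
```

```bash
python3 -c "
from h import *
go([.462,.015,.027])"
```

```text
clk 3.1 pos [0.468  0.045  0.0264] F [ 0.3 -0.9 -0.7] w 0.0003
R [[0.003, 0.426, 0.905], [0.003, 0.905, -0.426], [-1.0, 0.004, 0.001]]
need cm [-0.07 -2.97  0.73]
```

Call:
send_rows --plan '[[-1, [0, -0.5, 0.1], [0, 0, 0]], [-1, [0, -0.5, 0.1], [0, 0, 0]], [-1, [0, -0.5, 0.1], [0, 0, 0]], [-1, [0, -0.5, 0.1], [0, 0, 0]], [-1, [0, -0.5, 0.1], [0, 0, 0]], [-1, [0, -0.5, 0.1], [0, 0, 0]], [-1, [0, 0, 0], [0, 0, 0]]]'

```text
clock: 3.8
eef_pos: [0.4601, 0.0125, 0.0266]
tool_rot: [[0.004, 0.426, 0.905], [0.003, 0.904, -0.426], [-1.0, 0.005, 0.002]]
force: [-0.3, -0.1, -0.2]
gripper_width: -0.0003
```

```bash
cat >> h.py <<'E'
PL=np.array([.6077,.0021]); YAW=np.radians(-10.6)
def angs(tag):
    """side+top lids angle wrt axis"""
    for n in("side","top"):
        im,d=optics.snapshot(n); im=np.ascontiguousarray(im[:,:,::-1]); cv2.imwrite(f"pics/{n}_{tag}.png",im)
        for col in("red","green","blue","yellow","white"):
            try:
                uv,k=lid(n,im,col,PL); w=ray(n,uv,.087 if n=="top" else .082)[0]; d=w-PL
                print(n,col,k,"r",np.hypot(*d).round(4),"ang",np.degrees(np.arctan2(d[1],d[0])).round(1))
            except Exception as e: print(n,col,"hid")
E
python3 -c "
from h import *
go([.4617,-.003,.027]); angs('a')"
```

```text
clk 3.8 pos [0.4601 0.0125 0.0266] F [-0.3 -0.1 -0.2] w -0.0003
R [[0.004, 0.426, 0.905], [0.003, 0.904, -0.426], [-1.0, 0.005, 0.002]]
need cm [-0.05 -1.34  0.8 ]
side red 183 r 0.0692 ang 146.6
side green 154 r 0.0718 ang 24.8
side blue 231 r 0.0651 ang -154.5
side yellow 186 r 0.0729 ang -31.0
side white 131 r 0.0644 ang -84.4
top red 60 r 0.0568 ang 141.5
top green 172 r 0.0699 ang 25.2
top blue 126 r 0.0629 ang -151.2
top yellow 193 r 0.072 ang -32.4
top white 172 r 0.0695 ang -91.2
```

Call:
send_rows --plan '[[-1, [0, -0.4, 0.18], [0, 0, 0]], [-1, [0, -0.4, 0.18], [0, 0, 0]], [-1, [0, -0.4, 0.2], [0, 0, 0]], [-1, [0, -0.4, 0.22], [0, 0, 0]], [-1, [0, -0.4, 0.24], [0, 0, 0]], [-1, [0, -0.4, 0.26], [0, 0, 0]], [-1, [0, -0.3, 0.2], [0, 0, 0]], [-1, [0, 0, 0], [0, 0, 0]]]'

```text
clock: 4.7
eef_pos: [0.4624, -0.0202, 0.0264]
tool_rot: [[0.004, 0.426, 0.905], [0.004, 0.905, -0.426], [-1.0, 0.005, 0.002]]
force: [0.4, 0.1, 0.6]
gripper_width: -0.0001
```

```bash
python3 -c "
from h import *
go([.4639,-.0233,.027]); angs('b')
d=np.array(ctrl.get_state()['eef_pos'])[:2]-PL; print(np.degrees(np.arctan2(d[1],d[0]))%360,np.hypot(*d))"
```

```text
clk 4.7 pos [ 0.4624 -0.0202  0.0264] F [0.4 0.1 0.6] w -0.0001
R [[0.004, 0.426, 0.905], [0.004, 0.905, -0.426], [-1.0, 0.005, 0.002]]
need cm [-0.06 -0.22  0.27]
side red 75 r 0.0619 ang 167.3
side green 144 r 0.071 ang 36.8
side blue 234 r 0.0656 ang -141.0
side yellow 179 r 0.0727 ang -19.3
side white 124 r 0.0664 ang -71.0
top red hid
top green 168 r 0.07 ang 37.6
top blue 110 r 0.064 ang -136.1
top yellow 191 r 0.0723 ang -19.9
top white 176 r 0.0698 ang -78.7
188.55731008781962 0.14707801728619652
```

Call:
send_rows --plan '[[-1, [0, -0.3, 0.22], [0, 0, 0]], [-1, [0, -0.3, 0.22], [0, 0, 0]], [-1, [0, -0.3, 0.23], [0, 0, 0]], [-1, [0, -0.3, 0.25], [0, 0, 0]], [-1, [0, -0.3, 0.25], [0, 0, 0]], [-1, [0, -0.2, 0.2], [0, 0, 0]], [-1, [0, 0, 0], [0, 0, 0]]]'

```text
clock: 5.5
eef_pos: [0.4676, -0.0424, 0.0262]
tool_rot: [[0.003, 0.425, 0.905], [0.004, 0.905, -0.425], [-1.0, 0.005, 0.001]]
force: [-0.2, 0.4, 0.1]
gripper_width: 0.0001
```

```bash
python3 -c "
from h import *
go([.4675,-.0421,.027]); angs('c')
d=np.array(ctrl.get_state()['eef_pos'])[:2]-PL; print(np.degrees(np.arctan2(d[1],d[0]))%360,np.hypot(*d))"
```

```text
clk 5.5 pos [ 0.4676 -0.0424  0.0262] F [-0.2  0.4  0.1] w 0.0001
R [[0.003, 0.425, 0.905], [0.004, 0.905, -0.425], [-1.0, 0.005, 0.001]]
need cm [-0.08  0.02 -0.02]
side red hid
side green 142 r 0.0712 ang 45.1
side blue 231 r 0.0656 ang -131.9
side yellow 174 r 0.0731 ang -11.0
side white 126 r 0.0682 ang -62.5
top red 69 r 0.0668 ang 157.7
top green 169 r 0.0701 ang 45.2
top blue 66 r 0.0639 ang -123.2
top yellow 189 r 0.0726 ang -11.7
top white 179 r 0.0701 ang -69.9
197.48987975775128 0.14708867376745238
```

Call:
send_rows --plan '[[-1, [0, 0.4, -0.4], [0, 0, 0]], [-1, [0, 0, 0], [0, 0, 0]], [-1, [-3, 0, 0], [0, 0, 0]], [-1, [-4, 0, 0], [0, 0, 0]], [-1, [-4, 0, 0], [0, 0, 0]], [-1, [-2, 3, -2], [0, 0, 0]], [-1, [0, 4, -2], [0, 0, 0]], [-1, [0, 4, -2], [0, 0, 0]]]'

```text
clock: 6.4
eef_pos: [0.4575, 0.0889, 0.1625]
tool_rot: [[0.004, 0.432, 0.902], [0.005, 0.902, -0.432], [-1.0, 0.006, 0.001]]
force: [-0.4, 0.5, 0.1]
gripper_width: -0.0001
```

Call:
send_rows --plan '[[-1, [0, 4, -2], [0, 0, 0]], [-1, [0, 4, -2], [0, 0, 0]], [-1, [0, 4, -2], [0, 0, 0]], [-1, [0, 4, -1], [0, 0, 0]], [-1, [0, 0, 0], [0, 0, 0]]]'

```text
clock: 6.9
eef_pos: [0.4616, 0.2758, 0.1657]
tool_rot: [[0.009, 0.426, 0.904], [0.007, 0.904, -0.426], [-1.0, 0.01, 0.005]]
force: [-0.1, -0.7, -0.1]
gripper_width: -0.0002
```

```bash
python3 -c "
from h import *
go([.4675,-.0421,.027]); angs('d')
im=cv2.imread('pics/top_d.png')
pl,f=fit_platter(im,PL,np.radians([-40,-20,0])); print(pl,np.degrees(pl[2]),f)
overlay('top',im,[*PL,pl[2]],YAW,'pics/ov_d.png')
"
```

```text
clk 6.9 pos [0.4616 0.2758 0.1657] F [-0.1 -0.7 -0.1] w -0.0002
R [[0.009, 0.426, 0.904], [0.007, 0.904, -0.426], [-1.0, 0.01, 0.005]]
need cm [ 13.65 -28.65  14.02]
side red 194 r 0.0686 ang 168.5
side green 147 r 0.0703 ang 45.2
side blue 205 r 0.0676 ang -131.9
side yellow 169 r 0.0729 ang -10.7
side white 114 r 0.0689 ang -61.9
top red 185 r 0.068 ang 167.8
top green 175 r 0.0698 ang 45.3
top blue 37 r 0.0742 ang -136.0
top yellow 192 r 0.0724 ang -11.6
top white 167 r 0.0705 ang -69.7
[ 0.60771007  0.00208583 -0.30809143] -17.652338557260563 0.08667806410330256
```

View pics/ov_d.png

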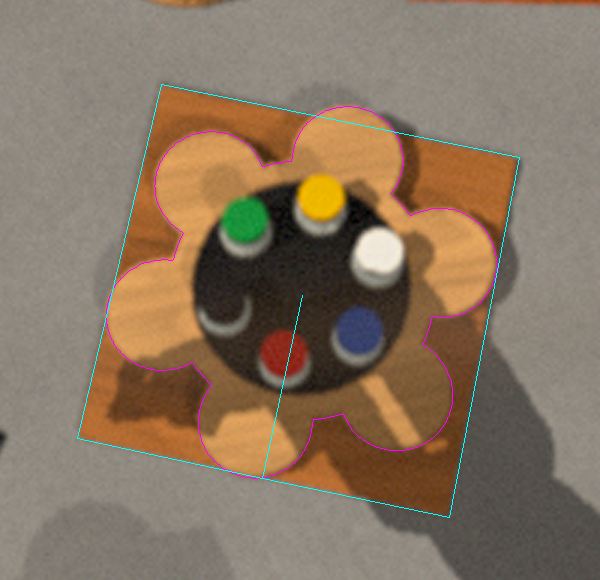

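```bash
cat > ring.py <<'E'
import sys
from h import *
from scipy.optimize import least_squares
def ring(n,f,cols,z):
    im=cv2.imread(f); W=np.array([ray(n,lid(n,im,c,PL)[0],z)[0] for c in cols]); k=np.array([{"green":0,"black":1,"red":2,"blue":3,"white":4,"yellow":5}[c] for c in cols])
    def res(p): t=p[2]+k*np.pi/3; return (np.c_[p[0]+p[3]*np.cos(t),p[1]+p[3]*np.sin(t)]-W).ravel()
    d=W[0]-PL; best=least_squares(res,[*PL,np.arctan2(d[1],d[0])-k[0]*np.pi/3,.069])
    p=best.x; e=W-p[:2]
    print(n,f,"centre-PL mm",((p[:2]-PL)*1e3).round(2),"r",p[3].round(4),"red ring ang",(np.degrees(p[2])+120).round(2),"indiv",dict(zip(cols,((np.degrees(np.arctan2(e[:,1],e[:,0]))-60*k-np.degrees(p[2])+180)%360-180).round(1))))
if __name__=="__main__":
    A=("red","green","blue","yellow","white")
    ring("top","pics/top0.png",A,.087); ring("side","pics/side0.png",A,.082)
    ring("top","pics/top_d.png",("red","green","yellow","white"),.087); ring("side","pics/side_d.png",A,.082)
E
python3 ring.py
```

```text
top pics/top0.png centre-PL mm [ 1.7  -0.29] r 0.0693 red ring ang 138.8 indiv {'red': np.float64(0.4), 'green': np.float64(-0.5), 'blue': np.float64(-1.0), 'yellow': np.float64(0.6), 'white': np.float64(0.6)}
side pics/side0.png centre-PL mm [3.5  1.18] r 0.0686 red ring ang 140.03 indiv {'red': np.float64(1.9), 'green': np.float64(-2.4), 'blue': np.float64(-2.1), 'yellow': np.float64(-1.1), 'white': np.float64(3.9)}
top pics/top_d.png centre-PL mm [ 2.51 -0.57] r 0.0695 red ring ang 167.99 indiv {'red': np.float64(-0.2), 'green': np.float64(-0.8), 'yellow': np.float64(0.5), 'white': np.float64(0.5)}
side pics/side_d.png centre-PL mm [3.7  0.89] r 0.0694 red ring ang 169.2 indiv {'red': np.float64(0.6), 'green': np.float64(-2.3), 'blue': np.float64(-2.8), 'yellow': np.float64(-1.2), 'white': np.float64(5.8)}
```

```bash
python3 -c "
from h import *
go([.4635,-.0275,.16])"
```

```text
clk 7.0 pos [0.4609 0.2724 0.165 ] F [ 0.4 -0.1 -0. ] w 0.0
R [[0.007, 0.428, 0.904], [0.005, 0.904, -0.428], [-1.0, 0.007, 0.005]]
need cm [  0.36 -27.    13.07]
```

Call:
send_rows --plan '[[-1, [0, -4, 1.8], [0, 0, 0]], [-1, [0, -4, 1.8], [0, 0, 0]], [-1, [0, -4, 1.8], [0, 0, 0]], [-1, [0, -4, 1.8], [0, 0, 0]], [-1, [0, -4, 1.8], [0, 0, 0]], [-1, [0, -4, 2], [0, 0, 0]], [-1, [0, -2.5, 1.2], [0, 0, 0]], [-1, [0, 0, 0], [0, 0, 0]]]'

```text
clock: 7.8
eef_pos: [0.452, -0.0375, 0.1631]
tool_rot: [[0.007, 0.433, 0.901], [0.001, 0.901, -0.433], [-1.0, 0.003, 0.006]]
force: [-0.8, 0.8, -0.2]
gripper_width: -0.0
```

```bash
python3 -c "
from h import *
go([.4635,-.0275,.06])"
```

```text
clk 7.8 pos [ 0.452  -0.0375  0.1631] F [-0.8  0.8 -0.2] w -0.0
R [[0.007, 0.433, 0.901], [0.001, 0.901, -0.433], [-1.0, 0.003, 0.006]]
need cm [10.32  1.36  0.54]
```

Call:
send_rows --plan '[[-1, [0, 1.3, 0.5], [0, 0.006, 0]], [-1, [3, 0, 0], [0, 0, 0]], [-1, [4, 0, 0], [0, 0, 0]], [-1, [2, 0, 0], [0, 0, 0]], [-1, [0, 0, 0], [0, 0, 0]]]'

```text
clock: 8.3
eef_pos: [0.4643, -0.0264, 0.0721]
tool_rot: [[0.005, 0.438, 0.899], [0.003, 0.899, -0.439], [-1.0, 0.005, 0.003]]
force: [-0.2, -0.3, -1.1]
gripper_width: -0.0001
```

```bash
python3 -c "
from h import *
go([.4635,-.0265,.026])"
```

```text
clk 8.3 pos [ 0.4643 -0.0264  0.0721] F [-0.2 -0.3 -1.1] w -0.0001
R [[0.005, 0.438, 0.899], [0.003, 0.899, -0.439], [-1.0, 0.005, 0.003]]
need cm [ 4.61 -0.07 -0.09]
```

Call:
send_rows --plan '[[-1, [2, 0, -0.1], [0, 0, 0]], [-1, [1.8, 0, 0], [0, 0, 0]], [-1, [0.6, 0, 0], [0, 0, 0]], [-1, [0, 0, 0], [0, 0, 0]]]'

```text
clock: 8.7
eef_pos: [0.4664, -0.0228, 0.0299]
tool_rot: [[0.008, 0.435, 0.9], [0.003, 0.9, -0.435], [-1.0, 0.006, 0.006]]
force: [-1.0, -0.1, -0.4]
gripper_width: 0.0002
```

```bash
python3 -c "
from h import *
go([.4687,-.0458,.026])"
```

```text
clk 8.7 pos [ 0.4664 -0.0228  0.0299] F [-1.  -0.1 -0.4] w 0.0002
R [[0.008, 0.435, 0.9], [0.003, 0.9, -0.435], [-1.0, 0.006, 0.006]]
need cm [ 0.39 -1.97  1.21]
```

Call:
send_rows --plan '[[-1, [0.2, -0.4, 0.1], [0, 0, 0]], [-1, [0.1, -0.4, 0.2], [0, 0, 0]], [-1, [0, -0.4, 0.25], [0, 0, 0]], [-1, [0, -0.3, 0.25], [0, 0, 0]], [-1, [0, -0.2, 0.15], [0, 0, 0]], [-1, [0, 0, 0], [0, 0, 0]]]'

```text
clock: 9.3
eef_pos: [0.4705, -0.0445, 0.0307]
tool_rot: [[0.013, 0.435, 0.9], [0.001, 0.9, -0.435], [-1.0, 0.007, 0.011]]
force: [0.1, 0.3, -0.9]
gripper_width: -0.0003
```

```bash
python3 -c "
from h import *
go([.4687,-.0458,.026])"
```

```text
clk 9.3 pos [ 0.4705 -0.0445  0.0307] F [ 0.1  0.3 -0.9] w -0.0003
R [[0.013, 0.435, 0.9], [0.001, 0.9, -0.435], [-1.0, 0.007, 0.011]]
need cm [ 0.46 -0.2  -0.11]
```

```bash
python3 -c "
from h import *
angs('e')
im=cv2.imread('pics/top_e.png')
pl,f=fit_platter(im,PL,np.radians([-20])); print(pl,np.degrees(pl[2]),f)
"
```

```text
side red 1 r 0.07 ang -169.6
side green 140 r 0.0712 ang 46.9
side blue 229 r 0.0655 ang -130.3
side yellow 169 r 0.0737 ang -9.2
side white 126 r 0.0684 ang -60.4
top red 64 r 0.0661 ang 158.9
top green 173 r 0.0698 ang 46.7
top blue 70 r 0.0644 ang -122.0
top yellow 192 r 0.0724 ang -10.4
top white 178 r 0.0703 ang -68.3
[ 0.60866467  0.00218159 -0.28058292] -16.0762170553133 0.16763574806443976
```

Call:
send_rows --plan '[[-1, [0, 0.4, -0.4], [0, 0, 0]], [-1, [0, 0, 0], [0, 0, 0]], [-1, [-3, 0, 0], [0, 0, 0]], [-1, [-4, 0, 0], [0, 0, 0]], [-1, [-4, 0, 0], [0, 0, 0]], [-1, [-4, 2, -2], [0, 0, 0]], [-1, [-2, 4, -2], [0, 0, 0]], [-1, [0, 4, -2.5], [0, 0, 0]]]'

```text
clock: 10.2
eef_pos: [0.4506, 0.0805, 0.207]
tool_rot: [[0.012, 0.441, 0.897], [0.003, 0.897, -0.441], [-1.0, 0.008, 0.009]]
force: [0.5, 0.9, 0.4]
gripper_width: 0.0003
```

Call:
send_rows --plan '[[-1, [0, 4, -2.5], [0, 0, 0]], [-1, [0, 4, -2.5], [0, 0, 0]], [-1, [0, 4, -2.5], [0, 0, 0]], [-1, [0, 4, -2.5], [0, 0, 0]], [-1, [0, 4, -2.5], [0, 0, 0]], [-1, [0, 4, -2.5], [0, 0, 0]], [-1, [0, 4, -2.5], [0, 0, 0]], [-1, [0, 0, 0], [0, 0, 0]]]'

```text
clock: 11.0
eef_pos: [0.4114, 0.4285, 0.2106]
tool_rot: [[0.021, 0.435, 0.9], [0.006, 0.9, -0.435], [-1.0, 0.014, 0.016]]
force: [0.8, -1.5, -0.2]
gripper_width: -0.0004
```

```bash
python3 -c "
from h import *
go([.4675,-.0421,.027]); angs('f')
im=cv2.imread('pics/top_f.png')
pl,f=fit_platter(im,PL,np.radians([-16])); print(pl,np.degrees(pl[2]),f)
overlay('top',im,[*PL,pl[2]],YAW,'pics/ov_f.png')
from ring import ring
ring('top','pics/top_f.png',('red','green','yellow','white'),.087)
"
```

```text
clk 11.0 pos [0.4114 0.4285 0.2106] F [ 0.8 -1.5 -0.2] w -0.0004
R [[0.021, 0.435, 0.9], [0.006, 0.9, -0.435], [-1.0, 0.014, 0.016]]
need cm [ 18.2  -40.19  25.24]
side red 195 r 0.0675 ang 170.2
side green 146 r 0.0702 ang 47.0
side blue 226 r 0.0656 ang -130.5
side yellow 163 r 0.0739 ang -8.8
side white 120 r 0.0684 ang -60.1
top red 200 r 0.067 ang 170.2
top green 176 r 0.0699 ang 46.9
top blue 180 r 0.0676 ang -131.0
top yellow 191 r 0.0724 ang -10.3
top white 165 r 0.0703 ang -68.6
[ 0.60767694  0.00179683 -0.28121707] -16.112551418379972 0.0832206770840939
top pics/top_f.png centre-PL mm [ 2.65 -0.85] r 0.0692 red ring ang 169.63 indiv {'red': np.float64(0.2), 'green': np.float64(-0.6), 'yellow': np.float64(0.4), 'white': np.float64(-0.0)}
```

View pics/ov_f.png

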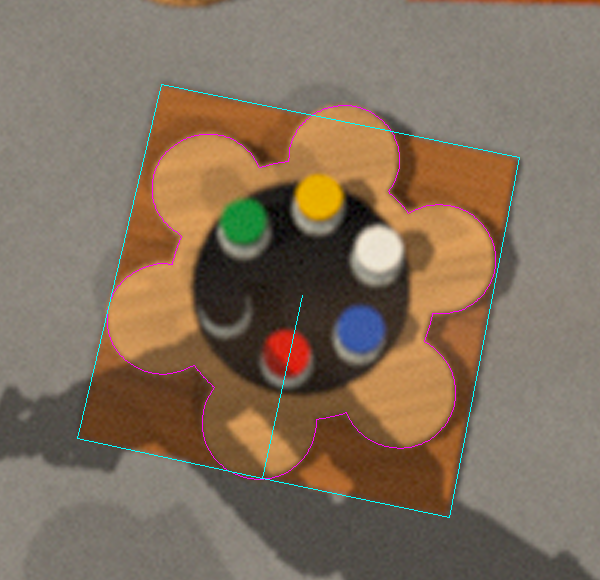

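View pics/side_f.png

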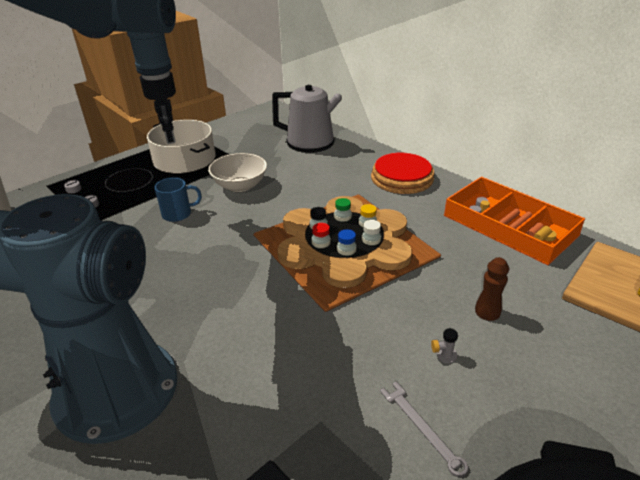

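Call:
send_rows --plan '[[-1, [0, 0, 0], [0, 0, 0]], [-1, [0, 0, 0], [0, 0, 0]]]'

```text
clock: 11.3
eef_pos: [0.4124, 0.4226, 0.21]
tool_rot: [[0.02, 0.438, 0.899], [0.002, 0.899, -0.439], [-1.0, 0.01, 0.017]]
force: [-0.1, -0.1, 0.2]
gripper_width: -0.0001
```

```bash
python3 -c "
from h import *
s=ctrl.get_state();print(s['eef_pos'],s['force'])
print(ctrl.sign_off())"
```

```text
[0.41235356 0.42258111 0.20996267] [-0.05428532 -0.12251696  0.19317238]
the job is handed in; nothing more can be done
None
```

The red-lidded jar now stands at the front of the carousel, within about 1° of the middle of the base's front edge. I handed the job in at about 11.3 s.

**What I did:** I let the closed fingertip down into the front notch and pushed the next lobe about 28.5° anticlockwise. I lifted clear to measure, then went back for a nudge of about 1.5°, and withdrew the arm.

**Last checks:**
- **Position:** the lid reads 169.6° to 170.2° directly from the two cameras. The start reading plus the measured platter turn gives 168.5° to 169.3°. The target is 169.4°. The estimates disagree by up to 1.7°, which is consistent with the roughly 2 mm calibration error.
- **At rest:** the platter angle read −16.1° both before and after the finger left, so it had stopped.
- **Jars and surroundings:** all six jars stand on the deck, and I saw nothing else on the worktop moved. I checked the surroundings by eye only. The arm is clear of everything.
- **Less reliable readings:** the side camera's angles for the white and blue lids were a few degrees off an even spacing, so I did not use them. I did not measure the black lid.

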